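Dock the battery pack past its sprung pawl

ROBOT

A 6-joint arm with a two-finger parallel gripper is mounted at the origin on the work surface. World frame = base frame: x ahead of the robot, y to its left, z up, the work surface at z = 0. Lengths are in mm, angles in degrees, forces in N, time in s.
With the tool pointing down it reaches from about 350 to 850 mm from the base axis. Payload 8.1 kg.
Tool frame: the origin (TCP) lies at the very end of the fingers, on their centre line; the grasp point (between the pads) lies 19 mm behind it (tcp_to_grasp is the distance from the TCP to the grasp point, in mm); z points along the fingers, x is the direction in which the jaws open and shut, and the axes are right-handed (so a half turn about z gives the same grasp; the last joint's range is limited). The gripper opens to 85 mm and grips with 20 to 120 N. Pads are 22 mm wide; open, the fingers measure 114 mm over their backs; the gripper's body (76 mm by 85 mm) begins 54 mm behind the grasp point. The pads swing forward as they close: fully open they stand 13 mm farther back than shut.
Start: joints at [-79.836, 7.471, 85.268, -0, 87.261, -4.893], TCP at [155.891, -579.399, 231.292] pointing down, gripper open.
Joint ranges: [-169.43, 169.43], [-51.17, 129.36], [1.28, 143.12], [-76.62, 256.62], [0, 156.53], [-152.29, 152.29]. Speed limits (degrees/s): [136.94, 136.94, 159.86, 180, 180, 180].

INTERFACE

Orientations are given as [roll, pitch, yaw] about the fixed x, y, z axes, in that order (R = Rz(yaw) Ry(pitch) Rx(roll)).
In Python, from bench import * gives the robot as it stands. The module is installed in compiled form; this text tells all that it offers.
- The arm moves only by the tool apply_moves, never from a script. Its argument "targets" is text: rows parted by semicolons, each of 7 numbers parted by spaces: the turn, a rotation vector about the tool's x, y, z in rad, then the shift along the tool's x, y, z in cm, then the finger opening in cm, from 0 to 8.54. A call has exactly 5 rows; each row is the pose to reach, as a shift and turn from the pose commanded when the call began, along the tool's axes at that moment; what a row does not reach only later rows make up. A row lasts 1/10 s, in which the tool goes at most 50 mm and 8.59 degrees, less where a joint would pass 70% of its speed; a pose out of reach is approached as far as the arm can. A call with a gripper value outside its range is refused whole. The fingers move at their own pace and stop on an object; "force" is the grip in N (left out, the last holds). Time passes only in rows, so rows that repeat a pose let the fingers close, or fill a call up. It gives the time, the measured TCP pose, the force and the opening at its end, in the units of the state.
- sense(): the state, without advancing time (a new reading comes with each control period).
- snapshot(name): name is "side" or "top" or "wrist"; returns the picture (400x640x3 uint8, red, green, blue); there is no depth.
- camera_model(name): a dict with "fx", "fy", "cx", "cy" (pixels), "position" and "attitude" of the camera in the world; the wrist camera has in their place "T_tool_cam" (4x4, takes a point from camera to tool coordinates, whose origin is the TCP and whose axes are the tool frame's). Camera axes: x right, y up, looking along -z (the intrinsics and any distortion apply to the point x, -y, -z); pixel columns grow to the right and rows downward; lengths in mm; the calibration is good to about 2 mm. A picture is of the moment at which its call begins: read the wrist's pose just before it. camera_model takes no time and is no camera call.
- hand_in(): hands the job in, once; it reports no verdict.
Trained networks look in the newest picture that a camera, given by its name, has taken for a name from the list of things; names that differ only in an ending like _2 or _b are one class to them, and where a whole thing is asked for, a point or a joint stands for the part that bears it (a point fixed in the world has none). Each returns a list of dicts, best first, with "confidence" (0 to 1); they miss things now and then, are a little off and sometimes report something else, mostly with a low value. They report only what shows in the picture. A call takes as long as a camera call. They do not tell look-alikes from the thing itself.
- recognise(camera, query): "at" ([row, column] in pixels, amid what is visible of it).
- place_of(camera, query): "at" ([row, column] in pixels: a listed point, or the origin of a listed thing).
The state is a dict: "time": time; "joint_pos": joint angles; "qd": joint speeds; "joint_efforts": joint torques, N m; "tool_pos": TCP position; "tcp_rot": TCP orientation; "ft_force": force on the tool from outside, world axes, zero at the start; "wrist_torque": the same for the moment, N m; "finger_gap": finger opening in mm.
Only numpy, scipy, OpenCV 4.12 (cv2) and the standard library are available. Lean on these libraries where they do the work, as an engineer would, in place of code of your own. Each camera call takes 0.05 s, during which the arm holds its last target. There are 200 camera calls.

TASK

Put the small cordless-tool battery pack, the one with the notched tongue, on charge: set it tongue first in the mouth of the charging dock and slide it along the channel until the dock's sprung pawl has ridden over the tongue's ridge and dropped into the notch behind it, so that the pack cannot slide back. Stop pushing as soon as it has clicked, so that the delicate sprung contact block at the end of the channel is not rammed; then let go of the pack, and leave the other things on the bench where they are.

Things in the scene. Friction and masses are not known exactly. Their poses are not given: they have to be found in the camera images.
- pack: Small battery pack, 0.3 to 0.65 kg; origin: centre of its underside, x along the tongue, z up. Black foot 100 (x) x 70 x 14 mm high; grey block on it, to grip across y: 90 (x) x 46 (y), 14 to 60 mm up. Tongue 36 mm wide, x = 50 to 90 mm: first a notch (floor 4 mm up, x = 50 to 75), then a ridge 14 mm high with a round nose (x = 75 to 90).
- pack_grip (a point): Point to grip on the pack, in the middle of the grey block, 45 mm above the underside; axes as the pack's.
- dock: Charging dock fixed to the bench; origin: on the bench top, mid channel; x along the channel, the way to push (roughly away from the robot). Black base x = -150 to 130 mm, 100 mm wide; floor 12 mm above the bench. Grey guide walls 16 mm high, 75 mm apart from x = -33 to 49 mm, flaring to about 85 mm at x = -71, where it is open. Grey housing from x = 106 mm, 44 mm tall.
- dock_mouth (a point): Where the pack's origin goes when it is first set down in the mouth, on the channel floor (dock x = -105 mm, 12 mm above the bench); the nose is then still 40 mm or more from the pawl. Axes as the dock's.
- dock_home (a point): Nominal place of the pack's origin when the pawl has just dropped behind the ridge: dock x = -10 mm, on the channel floor; the true one lies up to 17 mm to either side along x. Axes as the dock's.
- pawl (a joint): Height of the sprung steel pawl, m: 0 when down (tip 5.5 mm above the channel floor), 0.0085 on the ridge. Its 30 degree ramp faces the mouth; it presses down with 1 N when down, 1.7 N lifted; pushing under it takes some 5 to 15 N, sliding friction included. The nose meets the ramp about 34 mm before home. It drops when its back face clears the ridge, then blocks the return.
- big_pack: A larger battery pack without a tongue, 125 x 78 mm, 62 mm tall: leave it. Origin: centre of its underside.
- spray: Spray can, 60 mm across, 170 mm tall: leave it. Origin: centre of its underside.
- socket: Steel socket, 34 mm across, 40 mm tall, upright: leave it. Origin: centre of its underside.
- dock_latch (a point): Nominal foot of the pawl's upright back face, on the channel floor (dock x = 65 mm), under an aluminium bridge 42 mm high (60 with lifted pawl), 62 mm wide: only the tongue passes under. Bridge, pawl and contact block sit together on a slide locked at an unmeasured place up to 17 mm nearer or farther along x, so the depth must be found by feel.
- contact (a joint): Travel of the brass contact block at the channel's end, m, 0 when free: a spring of 3 N preload and 3.5 N per mm, pushing the pack back against the pawl. The nose meets it about 1.6 mm before the pawl drops (a push of some 12 to 22 N, friction included), and then no more push is needed. The block breaks if pressed in by more than 4 mm (17 N on it).
Not all that is in view belongs to the job. What is shaped like the pack but orange or red is not meant.

How it is judged:
By the outcome, as a careful person would: the job done as asked, in the order asked, and still so for the second after the job is handed in, with the robot touching nothing.
It also fails if it takes over 67 s, if anything falls off the work surface, if the arm or the gripper's body presses on something with over 40 N, if the wrist force passes 120 N, or if a joint passes its speed limit or range.

## Working session

There is one attempt and no reset: what is moved stays moved. The work goes in short steps, Python scripts to look and compute and a tool call to move; the robot and the scene stay as the last step left them, time stands still between calls to the robot, and variables do not carry over. Pictures are saved under pics/ and viewed, about 8 in all and at most 12, crops included, and the job is handed in when it is done.

Besides the shell and the picture viewer there is one more tool, called after "Call:" as name(argument=value, ...), one argument or row to a line, values as JSON. apply_moves: Moves the arm, as the interface text tells. Its arguments: {"type":"object","properties":{"targets":{"type":"string"},"force":{"type":"number"}},"required":["targets"]}

```bash
mkdir -p pics; python3 - <<'E'
from bench import *
import cv2,numpy as np
print(sense())
for n in ["top","side"]:
    im=snapshot(n); cv2.imwrite(f"pics/{n}1.png",im[:,:,::-1])
    m=camera_model(n); print(n,m)
    for q in ["pack","dock","big_pack","dock_latch"]:
        print(q,[(d['at'],round(d['confidence'],2)) for d in place_of(n,q)][:4])
print(camera_model("wrist"))
a=cv2.imread("pics/top1.png");b=cv2.imread("pics/side1.png")
E
```

```text
{'time': 0.0, 'joint_pos': array([-7.98359749e+01,  7.51543563e+00,  8.53316385e+01,  2.05559137e-04,
        8.72616234e+01, -4.89175765e+00]), 'qd': array([ 0.01649238, -0.12237678,  0.01648957, -0.03854546, -0.02244726,
        0.0640777 ]), 'joint_efforts': array([ 1.33107886e-03, -5.69400895e+01, -5.00547838e+01, -7.89216142e-05,
        1.48174691e-02,  2.75273385e-05]), 'tool_pos': array([ 155.79095382, -578.83288565,  230.21841438]), 'tcp_rot': array([-1.79990526e+02,  1.08284036e-01, -7.49442183e+01]), 'ft_force': array([ 0.63363879, -0.26908474, -0.39154777]), 'wrist_torque': array([-0.03270616,  0.03758793, -0.00714382]), 'finger_gap': 85.08488540862838}
top {'fx': 426.0638288678895, 'fy': 426.0638288678895, 'cx': 323.7618569462228, 'cy': 197.88460674472395, 'position': array([ 443.17245386,  -72.44486621, 1006.30736682]), 'attitude': array([  3.93373195,  -0.72794595, -89.12876673])}
pack [([287.7, 185.5], 0.96), ([269.5, 468.8], 0.92), ([201.8, 330.1], 0.67), ([303.7, 399.2], 0.57)]
dock [([183.8, 226.1], 0.97)]
big_pack [([212.2, 408.2], 0.64)]
dock_latch [([154.4, 223.
[... 228 characters left out ...]
, -8.73612293])}
pack [([369.9, 259.2], 0.91), ([299.8, 216.1], 0.83), ([231.9, 317.9], 0.8), ([154.0, 233.2], 0.59)]
dock [([166.3, 321.1], 0.68)]
big_pack [([299.9, 321.6], 0.74)]
dock_latch [([159.0, 342.5], 0.7), ([297.3, 321.2], 0.62)]
{'fx': 305.14162458434856, 'fy': 305.14162458434856, 'cx': 313.5053342737575, 'cy': 195.88907543725048, 'T_tool_cam': array([[ 9.99999244e-01, -4.16572826e-04,  1.15657419e-03,
         1.31945948e+00],
       [-6.96344671e-05, -9.58518584e-01, -2.85030033e-01,
        -7.25945441e+01],
       [ 1.22733362e-03,  2.85029737e-01, -9.58517888e-01,
        -1.42488766e+02],
       [ 0.00000000e+00,  0.00000000e+00,  0.00000000e+00,
         1.00000000e+00]])}
```

View pics/top1.png

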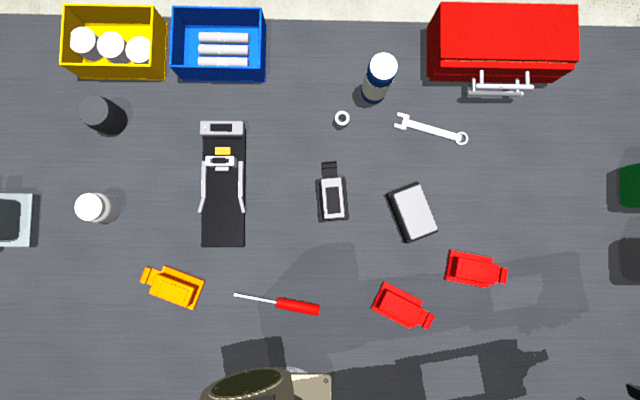

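View pics/side1.png

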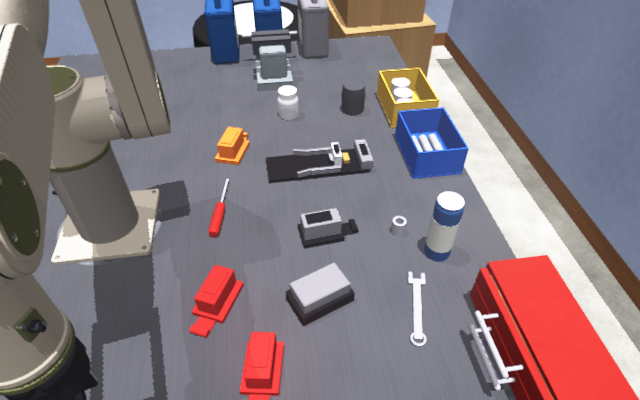

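The pack is at about (200, 331) in top and (228, 322) in side, with its tongue pointing away from the robot. The dock is at (184, 223) in top. The orange and red look-alikes and the big pack stay put.

```bash
cat > h.py <<'E'
from bench import *
import cv2,numpy as np
from scipy.spatial.transform import Rotation as Ro
def cam(n,s=None):
    m=camera_model(n)
    if n=="wrist":
        s=s or sense(); T=np.array(m["T_tool_cam"]); R=Ro.from_euler('xyz',s['tcp_rot'],degrees=True).as_matrix()
        return m,R@T[:3,:3],R@T[:3,3]+s['tool_pos']
    return m,Ro.from_euler('xyz',m['attitude'],degrees=True).as_matrix(),np.array(m['position'])
def ray(c,at):
    m,R,p=c; d=R@np.array([(at[1]-m['cx'])/m['fx'],-(at[0]-m['cy'])/m['fy'],-1]); return p,d
def w(c,at,z):
    p,d=ray(c,at); return p+d*(z-p[2])/d[2]
def proj(c,P):
    m,R,p=c; q=R.T@(np.array(P)-p); return [m['cy']-m['fy']*q[1]/-q[2], m['cx']+m['fx']*q[0]/-q[2]]
def shift(s,P):  # tool-axis shift in cm to world TCP P
    return Ro.from_euler('xyz',s['tcp_rot'],degrees=True).as_matrix().T@(np.array(P)-s['tool_pos'])/10
E
python3 - <<'E'
from h import *
t=cam("top");sd=cam("side")
print("pack",w(t,(201.8,330.1),0),w(sd,(231.9,317.9),0))
print("dock",w(t,(183.8,226.1),0),w(sd,(166.3,321.1),0))
print("latch",w(t,(154.4,223.4),12),w(sd,(159,342.5),12))
print("base front corners",w(t,(246,201.5),12),w(t,(246,244.5),12))
print("housing top far",w(t,(122,200.5),44),w(t,(122,242),44))
print("foot near",w(t,(221,320),14),w(t,(219,348),14),"tongue end",w(t,(162,323),14),w(t,(162,336),14))
s=sense();print(shift(s,[430,-110,230]))
E
```

```text
pack [503.51708422 -99.31729759   0.        ] [503.37672343 -96.77061485   0.        ]
dock [542.24761816 147.39847992   0.        ] [ 5.46942547e+02  1.47877994e+02 -1.13686838e-13]
latch [610.31261411 153.24252855  12.        ] [609.69273899 156.61668314  12.        ]
base front corners [395.64770491 197.04355827  12.        ] [397.10133229  97.82088096  12.        ]
housing top far [678.68698441 200.45309683  44.        ] [680.424764   105.92255781  44.        ]
foot near [457.57515521 -76.08439927  14.        ] [ 463.22840106 -141.19774469   14.        ] tongue end [596.02380208 -80.94052204  14.        ] [ 596.54788609 -111.47698388   14.        ]
[-38.20556602 -38.66328548   0.12915035]
```

Call:
apply_moves(
  targets="0 0 0.06 -3 -3.7 0.4 8.5; 0 0 0.12 -6 -7.4 0.8 8.5; 0 0 0.1745 -9 -11.1 1.2 8.5; 0 0 0.1745 -12 -14.8 1.6 8.5; 0 0 0.1745 -15 -18.5 2 8.5",
)

```text
time: 1.0
tool_pos: [296.4, -385.0, 211.3]
tcp_rot: [-180.0, -0.0, -85.0]
ft_force: [1.2, -0.3, -0.4]
finger_gap: 85.1
```

Call:
apply_moves(
  targets="0 0 0 -3.5 -3 0.5 8.5; 0 0 0 -7 -6 1 8.5; 0 0 0 -10.5 -9 1.5 8.5; 0 0 0 -14 -12 2 8.5; 0 0 0 -17.5 -15 2.5 8.5",
)

```text
time: 1.5
tool_pos: [430.5, -197.3, 186.5]
tcp_rot: [-179.9, -0.0, -84.9]
ft_force: [1.1, -0.4, -1.0]
finger_gap: 84.9
```

Call:
apply_moves(
  targets="0 0 0 -3.3 -2.6 0.5 8.5; 0 0 0 -6.6 -5.2 0.5 8.5; 0 0 0 -9.0 -7.5 0.5 8.5; 0 0 0 -9.0 -7.5 0.5 8.5; 0 0 0 -9.0 -7.5 0.5 8.5",
)

```text
time: 2.0
tool_pos: [496.5, -102.1, 181.3]
tcp_rot: [180.0, -0.0, -84.8]
ft_force: [-0.1, 0.2, -0.3]
finger_gap: 85.0
```

```bash
python3 - <<'E'
from h import *
s=sense();print(s['tool_pos'],s['tcp_rot'],s['ft_force'])
im=snapshot("wrist");cv2.imwrite("pics/w1.png",im[:,:,::-1]);c=cam("wrist",s)
for q in ["pack","pack_grip"]:
    print(q,[(d['at'],round(d['confidence'],2),w(c,d['at'],0 if q=="pack" else 45).round(1)) for d in place_of("wrist",q)][:2])
E
```

```text
[ 496.4968901  -102.10718985  181.25606206] [ 1.79982549e+02 -1.17512828e-02 -8.48224895e+01] [-0.09089552  0.24027748 -0.33531528]
pack [([303.5, 20.1], 0.98, array([301.7, 244.2,   0. ])), ([309.8, 564.1], 0.93, array([ 354.1, -429. ,    0. ]))]
pack_grip [([335.3, 592.6], 0.94, array([ 354.7, -424.7,   45. ]))]
```

View pics/w1.png

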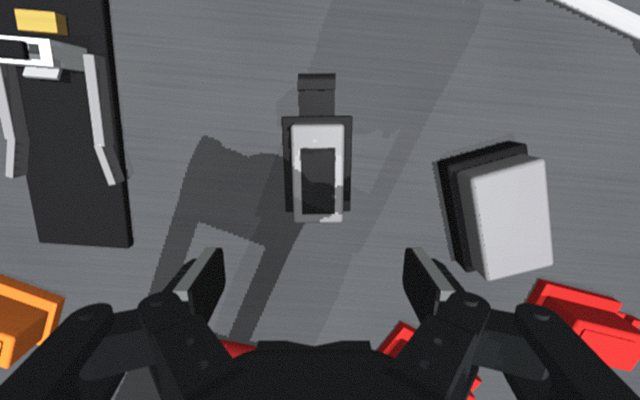

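The wrist view shows the pack centred at column 317. Its block top covers rows 124–222 and columns 290–345, and the tongue end is at (74, 318).

```bash
python3 - <<'E'
from h import *
s=sense();c=cam("wrist",s)
for n,z,L in [("blocktop",60,[(124,290),(124,345),(222,343.5),(222,293)]),("foot far",14,[(117,282),(117,352)]),("tongue end",14,[(74,300),(74,336)])]:
    P=np.array([w(c,a,z) for a in L]); print(n,P.round(1).tolist(),P.mean(0).round(1))
print(proj(c,s['tool_pos']))
im=cv2.imread("pics/w1.png"); g=cv2.cvtColor(im,cv2.COLOR_BGR2GRAY)[100:240,270:370]
m=(g>130).astype('u1'); n,l,st,ce=cv2.connectedComponentsWithStats(m); k=1+st[1:,4].argmax()
pts=np.argwhere(l==k)[:,::-1].astype('f4')
hull=cv2.convexHull(pts).reshape(-1,2)+[270,100]
W=np.array([w(c,(v,u),60)[:2] for u,v in hull],'f4'); print(cv2.minAreaRect(W))
for r in (130,150,180,210): 
    x=np.where(l[r-100]==k)[0]; print(r,x.min()+270,x.max()+270)
E
```

```text
blocktop [[551.5, -79.8, 60.0], [555.6, -125.9, 60.0], [467.6, -134.9, 60.0], [463.5, -88.3, 60.0]] [ 509.5 -107.2   60. ]
foot far [[554.5, -68.2, 14.0], [560.6, -136.8, 14.0]] [ 557.6 -102.5   14. ]
tongue end [[595.4, -82.9, 14.0], [598.4, -116.9, 14.0]] [596.9 -99.9  14. ]
[np.float64(252.43335453876426), np.float64(311.29926917106303)]
((523.376953125, -105.62071228027344), (59.76420974731445, 44.39608383178711), 6.195308208465576)
130 292 343
150 292 343
180 296 342Traceback (most recent call last):
  File "<stdin>", line 12, in <module>
    return umr_minimum(a, axis, None, out, keepdims, initial, where)
ValueError: zero-size array to reduction operation minimum which has no identity
```

Call:
apply_moves(
  targets="0 0 -0.005 0.6 -1.1 3 8.5; 0 0 -0.005 0.6 -1.1 7 8.5; 0 0 -0.005 0.6 -1.1 11 8.5; 0 0 -0.005 0.6 -1.1 14.5 8.5; 0 0 -0.005 0.6 -1.1 15.5 8.5",
  force=50,
)

```text
time: 2.65
tool_pos: [504.0, -107.7, 22.1]
tcp_rot: [179.6, 0.1, -84.8]
ft_force: [-0.9, -0.1, -0.8]
finger_gap: 84.9
```

Call:
apply_moves(
  targets="0 0 0 0 0 0 8.5; 0 0 0 0 0 0 3; 0 0 0 0 0 0 3; 0 0 0 0 0 0 3; 0 0 0 0 0 0 3",
  force=50,
)

```text
time: 3.15
tool_pos: [509.7, -107.6, 28.9]
tcp_rot: [-179.8, -0.0, -84.6]
ft_force: [-0.6, 3.0, 6.2]
finger_gap: 45.3
```

Call:
apply_moves(
  targets="0 0 0 0 0 -1 3; 0 0 0 0 0 -3 3; 0 0 0 0 0 -6 3; 0 0 0 0 0 -9 3; 0 0 0 0 0 -10 3",
)

```text
time: 3.65
tool_pos: [509.7, -108.4, 130.5]
tcp_rot: [-179.7, -0.1, -84.7]
ft_force: [1.0, 0.3, -5.8]
finger_gap: 45.2
```

Call:
apply_moves(
  targets="0 0 0.02 -2.5 0.5 0 3; 0 0 0.04 -7 1.5 0 3; 0 0 0.073 -11.5 2.5 0 3; 0 0 0.073 -16 3.5 0 3; 0 0 0.073 -20 4.3 0 3",
)

```text
time: 4.15
tool_pos: [444.6, 89.0, 125.4]
tcp_rot: [179.9, 0.0, -88.8]
ft_force: [0.8, 0.5, -6.3]
finger_gap: 45.2
```

Call:
apply_moves(
  targets="0 0 0 -2 0.7 0 3; 0 0 0 -4 1.4 0 3; 0 0 0 -5.6 1.9 0 3; 0 0 0 -5.6 1.9 0 3; 0 0 0 -5.6 1.9 0 3",
)

```text
time: 4.65
tool_pos: [425.7, 143.0, 125.7]
tcp_rot: [180.0, -0.0, -88.8]
ft_force: [-0.1, -0.7, -7.1]
finger_gap: 45.2
```

```bash
python3 - <<'E'
from h import *
s=sense();print(s['tool_pos'],s['tcp_rot'],s['ft_force'])
im=snapshot("wrist");cv2.imwrite("pics/w2.png",im[:,:,::-1]);c=cam("wrist",s)
for q,z in [("dock",0),("dock_latch",12),("dock_mouth",12),("dock_home",12)]:
    print(q,[(d['at'],round(d['confidence'],2),w(c,d['at'],z).round(1)) for d in place_of("wrist",q)][:2])
E
```

```text
[425.68740455 142.97161895 125.70215401] [ 1.79951316e+02 -3.48030652e-02 -8.87662314e+01] [-0.07728731 -0.7483112  -7.14943877]
dock [([44.6, 305.5], 0.71, array([544.6, 150.9,   0. ]))]
dock_latch []
dock_mouth []
dock_home [([57.1, 305.1], 0.74, array([533.8, 150.8,  12. ]))]
```

View pics/w2.png

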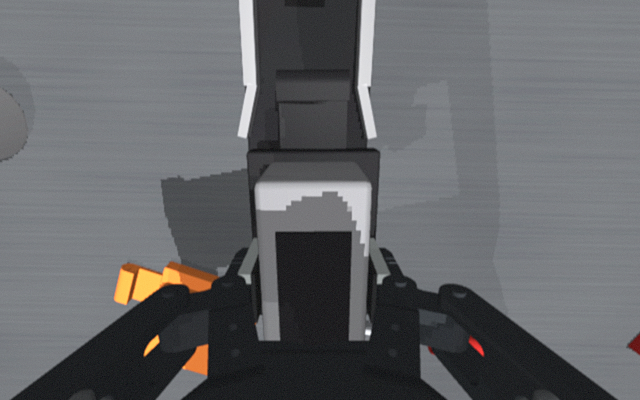

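The picture shows the pack held straight in the jaws, with the tongue at columns 277–351. The guide walls ahead have inner edges at columns 257 and 359.

```bash
python3 - <<'E'
from h import *
im=cv2.imread("pics/w2.png");g=cv2.cvtColor(im,cv2.COLOR_BGR2GRAY)
for r in (2,20,40,60,78,120):print(r,[i for i in range(230,390) if (g[r,i]>150)!=(g[r,i-1]>150)])
print("tongue",[ (i,int(g[85,i]),int(g[95,i])) for i in list(range(272,282))+list(range(345,356))])
s=sense();c=cam("wrist",s);print(s['tool_pos'])
for r in (2,40,78):
    x=[i for i in range(230,390) if (g[r,i]>150)!=(g[r,i-1]>150)]
    print(r,[w(c,(r,i),28).round(1)[:2] for i in x])
print("flare",w(c,(137,239),28),w(c,(137,376),28),w(c,(86,246),28),w(c,(86,370),28))
h=s['tool_pos'][2]-26
print("tongue edges",w(c,(90,277),h+14),w(c,(90,351),h+14),"foot",w(c,(150,248),h+14),w(c,(150,379),h+14))
E
```

```text
2 [239, 253, 362, 376]
20 [240, 254, 361, 375]
40 [241, 254, 360, 373]
60 [242, 255, 359, 372]
78 [243, 256, 358, 371]
120 [240, 250, 364, 374]
tongue [(272, 55, 54), (273, 52, 55), (274, 59, 57), (275, 60, 44), (276, 64, 61), (277, 68, 69), (278, 69, 70), (279, 68, 67), (280, 70, 68), (281, 68, 69), (345, 79, 76), (346, 79, 72), (347, 76, 74), (348, 78, 74), (349, 66, 64), (350, 55, 51), (351, 46, 50), (352, 35, 56), (353, 25, 45), (354, 38, 35), (355, 56, 31)]
[426.38135294 142.40501319 126.1812326 ]
2 [array([566.6, 195.7]), array([566.8, 186. ]), array([568.2, 110.6]), array([568.4, 100.9])]
40 [array([542.8, 195.5]), array([543. , 186.2]), array([544.4, 110.5]), array([544.6, 101.2])]
78 [array([517.4, 195.2]), array([517.6, 185.6]), array([519. , 110.4]), array([519.2, 100.8])]
flare [474.32996255 200.33634904  28.        ] [476.40242183  93.73979446  28.        ] [511.88339014 193.24655739  28.        ] [513.65711419 101.10368713  28.        ]
tongue edges [505.86895871 160.31404509 114.1812326 ] [506.55129456 124.89411051 114.1812326 ] foot [476.87868692 175.40487121 114.1812326 ] [478.16955026 109.18655674 114.1812326 ]
```

Call:
apply_moves(
  targets="0 0 0.005 -0.4 -1.3 1 3; 0 0 0.005 -0.4 -1.3 3.5 3; 0 0 0.005 -0.4 -1.3 6 3; 0 0 0.005 -0.4 -1.3 7.5 3; 0 0 0.005 -0.4 -1.3 7.8 3",
)

```text
time: 5.4
tool_pos: [437.3, 146.4, 45.9]
tcp_rot: [179.7, -0.1, -89.2]
ft_force: [-1.0, 0.4, -6.6]
finger_gap: 45.3
```

Call:
apply_moves(
  targets="0 0 0 0 0 0 3; 0 0 0 0 0 0.1 3; 0 0 0 0 0 0.2 3; 0 0 0 0 0 0.3 3; 0 0 0 0 0 0.3 3",
)

```text
time: 5.9
tool_pos: [439.4, 147.4, 45.7]
tcp_rot: [-180.0, 0.0, -89.1]
ft_force: [0.3, 0.1, -6.7]
finger_gap: 45.2
```

Call:
apply_moves(
  targets="0 0 0 0 0 0.1 3; 0 0 0 0 0 0.2 3; 0 0 0 0 0 0.3 3; 0 0 0 0 0 0.3 3; 0 0 0 0 0 0.3 3",
)

```text
time: 6.4
tool_pos: [439.1, 147.3, 42.2]
tcp_rot: [180.0, -0.0, -89.1]
ft_force: [1.1, 0.4, -6.5]
finger_gap: 45.4
```

Call:
apply_moves(
  targets="0 0 0 0 0 0.05 3; 0 0 0 0 0 0.1 3; 0 0 0 0 0 0.15 3; 0 0 0 0 0 0.15 3; 0 0 0 0 0 0.15 3",
)

```text
time: 6.9
tool_pos: [439.2, 147.3, 41.0]
tcp_rot: [-180.0, 0.0, -89.1]
ft_force: [-2.0, -0.5, -1.9]
finger_gap: 45.3
```

Call:
apply_moves(
  targets="0 0 0 0 -0.7 0 3; 0 0 0 0 -1.5 0 3; 0 0 0 0 -2.3 0 3; 0 0 0 0 -3.1 0 3; 0 0 0 0 -3.6 0 3",
)

```text
time: 7.4
tool_pos: [476.1, 147.9, 40.9]
tcp_rot: [-180.0, 0.0, -89.1]
ft_force: [-5.9, -0.3, 2.1]
finger_gap: 45.2
```

```bash
python3 - <<'E'
from h import *
s=sense();print(s['tool_pos'],s['ft_force'],s['wrist_torque'])
a=snapshot("top")[90:270,160:290];b=snapshot("side")[110:240,240:400]
a=cv2.resize(a,None,fx=3,fy=3,interpolation=2);b=cv2.resize(b,(400,325))
o=np.zeros((540,800,3),'u1');o[:,:390]=a;o[:325,395:795]=b
cv2.imwrite("pics/c3.png",o[:,:,::-1])
s=sense();print(s['tool_pos'],s['ft_force'])
E
```

```text
[476.09039638 147.85370137  40.89142241] [-5.88560597 -0.31211412  2.11493292] [0.08609973 0.65475462 0.09622702]
[476.3388187  147.83480481  40.90838826] [ 3.13368425  0.44358808 -1.9540727 ]
```

View pics/c3.png

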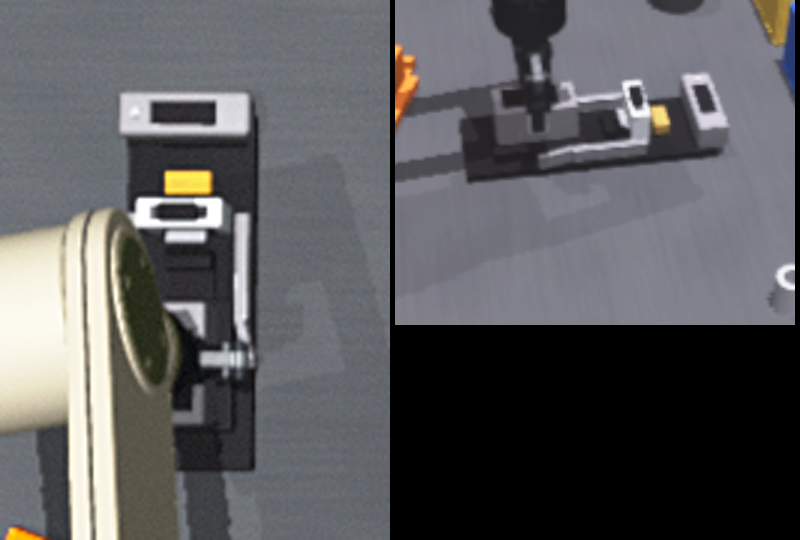

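The dock crop shows the nose about 5–10 mm short of the pawl ramp (crop row 252 against 242), so home should be near the robot end of its range. From here I go by feel.

Call:
apply_moves(
  targets="0 0 0 0 -0.1 0 3; 0 0 0 0 -0.2 0 3; 0 0 0 0 -0.3 0 3; 0 0 0 0 -0.4 0 3; 0 0 0 0 -0.5 0 3",
)

```text
time: 8.0
tool_pos: [479.4, 148.0, 40.9]
tcp_rot: [179.9, -0.0, -89.1]
ft_force: [-6.1, -0.7, 2.4]
finger_gap: 45.3
```

Call:
apply_moves(
  targets="0 0 0 0 -0.1 0 3; 0 0 0 0 -0.2 0 3; 0 0 0 0 -0.3 0 3; 0 0 0 0 -0.4 0 3; 0 0 0 0 -0.5 0 3",
)

```text
time: 8.5
tool_pos: [484.4, 148.1, 40.9]
tcp_rot: [179.9, -0.0, -89.1]
ft_force: [-6.2, -0.3, 3.3]
finger_gap: 45.4
```

Call:
apply_moves(
  targets="0 0 0 0 -0.1 0 3; 0 0 0 0 -0.2 0 3; 0 0 0 0 -0.3 0 3; 0 0 0 0 -0.4 0 3; 0 0 0 0 -0.5 0 3",
)

```text
time: 9.0
tool_pos: [489.4, 148.2, 40.9]
tcp_rot: [179.9, -0.0, -89.1]
ft_force: [-6.0, -0.5, 3.3]
finger_gap: 45.4
```

Call:
apply_moves(
  targets="0 0 0 0 -0.1 0 3; 0 0 0 0 -0.2 0 3; 0 0 0 0 -0.3 0 3; 0 0 0 0 -0.4 0 3; 0 0 0 0 -0.5 0 3",
)

```text
time: 9.5
tool_pos: [493.4, 148.3, 40.9]
tcp_rot: [179.8, -0.0, -89.1]
ft_force: [-12.7, -1.7, 9.0]
finger_gap: 45.4
```

Call:
apply_moves(
  targets="0 0 0 0 -0.1 0 3; 0 0 0 0 -0.2 0 3; 0 0 0 0 -0.3 0 3; 0 0 0 0 -0.4 0 3; 0 0 0 0 -0.5 0 3",
)

```text
time: 10.0
tool_pos: [498.2, 148.4, 40.9]
tcp_rot: [179.8, -0.0, -89.1]
ft_force: [-13.5, -1.0, 10.5]
finger_gap: 45.2
```

Call:
apply_moves(
  targets="0 0 0 0 -0.1 -0.03 3; 0 0 0 0 -0.2 -0.05 3; 0 0 0 0 -0.3 -0.05 3; 0 0 0 0 -0.4 -0.05 3; 0 0 0 0 -0.5 -0.05 3",
)

```text
time: 10.5
tool_pos: [503.2, 148.4, 41.0]
tcp_rot: [179.8, -0.0, -89.1]
ft_force: [-10.3, 0.4, 5.9]
finger_gap: 45.2
```

Call:
apply_moves(
  targets="0 0 0 0 -0.1 0 3; 0 0 0 0 -0.2 0 3; 0 0 0 0 -0.3 0 3; 0 0 0 0 -0.4 0 3; 0 0 0 0 -0.5 0 3",
)

```text
time: 11.0
tool_pos: [508.6, 148.5, 41.0]
tcp_rot: [179.8, -0.0, -89.1]
ft_force: [-8.5, -0.4, 3.5]
finger_gap: 45.3
```

Call:
apply_moves(
  targets="0 0 0 0 -0.1 0 3; 0 0 0 0 -0.2 0 3; 0 0 0 0 -0.3 0 3; 0 0 0 0 -0.4 0 3; 0 0 0 0 -0.4 0 3",
)

```text
time: 11.5
tool_pos: [512.9, 148.5, 41.0]
tcp_rot: [179.9, -0.0, -89.1]
ft_force: [-7.8, 0.7, 2.3]
finger_gap: 45.1
```

Call:
apply_moves(
  targets="0 0 0 0 -0.1 0 3; 0 0 0 0 -0.2 0 3; 0 0 0 0 -0.3 0 3; 0 0 0 0 -0.4 0 3; 0 0 0 0 -0.4 0 3",
)

```text
time: 12.0
tool_pos: [516.9, 148.6, 41.0]
tcp_rot: [179.9, -0.0, -89.1]
ft_force: [-6.8, 0.3, 2.0]
finger_gap: 45.1
```

Call:
apply_moves(
  targets="0 0 0 0 -0.03 0 3; 0 0 0 0 -0.06 0 3; 0 0 0 0 -0.1 0 3; 0 0 0 0 -0.13 0 3; 0 0 0 0 -0.15 0 3",
)

```text
time: 12.5
tool_pos: [518.2, 148.6, 41.0]
tcp_rot: [179.8, -0.0, -89.1]
ft_force: [-8.7, -0.0, 2.4]
finger_gap: 45.5
```

Call:
apply_moves(
  targets="0 0 0 0 -0.03 0 3; 0 0 0 0 -0.06 0 3; 0 0 0 0 -0.08 0 3; 0 0 0 0 -0.1 0 3; 0 0 0 0 -0.1 0 3",
)

```text
time: 13.0
tool_pos: [519.1, 148.6, 41.0]
tcp_rot: [179.8, -0.0, -89.1]
ft_force: [-7.8, 0.1, 3.8]
finger_gap: 45.2
```

Call:
apply_moves(
  targets="0 0 0 0 -0.03 0 3; 0 0 0 0 -0.06 0 3; 0 0 0 0 -0.08 0 3; 0 0 0 0 -0.1 0 3; 0 0 0 0 -0.1 0 3",
)

```text
time: 13.5
tool_pos: [519.2, 148.6, 41.0]
tcp_rot: [179.7, -0.0, -89.1]
ft_force: [-14.2, -0.6, 7.9]
finger_gap: 45.0
```

Call:
apply_moves(
  targets="0 0 0 0 -0.02 0 3; 0 0 0 0 -0.04 0 3; 0 0 0 0 -0.06 0 3; 0 0 0 0 -0.06 0 3; 0 0 0 0 -0.06 0 3",
)

```text
time: 14.0
tool_pos: [519.4, 148.6, 41.0]
tcp_rot: [179.7, -0.0, -89.1]
ft_force: [-15.7, -1.0, 10.0]
finger_gap: 45.1
```

Call:
apply_moves(
  targets="0 0 0 0 -0.02 -0.03 3; 0 0 0 0 -0.04 -0.04 3; 0 0 0 0 -0.06 -0.04 3; 0 0 0 0 -0.06 -0.04 3; 0 0 0 0 -0.06 -0.04 3",
)

```text
time: 14.5
tool_pos: [519.7, 148.6, 41.2]
tcp_rot: [179.6, -0.0, -89.1]
ft_force: [-16.2, -1.0, 8.9]
finger_gap: 45.0
```

Call:
apply_moves(
  targets="0 0 0 0 -0.02 0 3; 0 0 0 0 -0.04 0 3; 0 0 0 0 -0.06 0 3; 0 0 0 0 -0.06 0 3; 0 0 0 0 -0.06 0 3",
)

```text
time: 15.0
tool_pos: [520.0, 148.7, 41.1]
tcp_rot: [179.6, -0.0, -89.1]
ft_force: [-18.8, -1.1, 9.5]
finger_gap: 45.1
```

Call:
apply_moves(
  targets="0 0 0 0 -0.02 0 3; 0 0 0 0 -0.04 0 3; 0 0 0 0 -0.06 0 3; 0 0 0 0 -0.06 0 3; 0 0 0 0 -0.06 0 3",
)

```text
time: 15.5
tool_pos: [520.3, 148.6, 41.1]
tcp_rot: [179.6, -0.0, -89.1]
ft_force: [-19.8, -1.5, 11.3]
finger_gap: 45.2
```

Call:
apply_moves(
  targets="0 0 0 0 -0.02 0 3; 0 0 0 0 -0.04 0 3; 0 0 0 0 -0.06 0 3; 0 0 0 0 -0.06 0 3; 0 0 0 0 -0.06 0 3",
)

```text
time: 16.0
tool_pos: [520.5, 148.7, 41.2]
tcp_rot: [179.5, -0.0, -89.1]
ft_force: [-21.9, -1.4, 13.5]
finger_gap: 44.7
```

```bash
python3 - <<'E'
from h import *
a=snapshot("top")[125:185,190:260];b=snapshot("side")[125:185,310:390];e=cv2.imread("pics/side1.png")[125:185,310:390,::-1]
f=cv2.imread("pics/top1.png")[125:185,190:260,::-1]
r=lambda x:cv2.resize(x,(400,300),interpolation=cv2.INTER_CUBIC)
cv2.imwrite("pics/c4.png",np.vstack([np.hstack([r(a),r(b)]),np.hstack([r(f),r(e)])])[:,:,::-1])
E
```

```text
(no output)
```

View pics/c4.png

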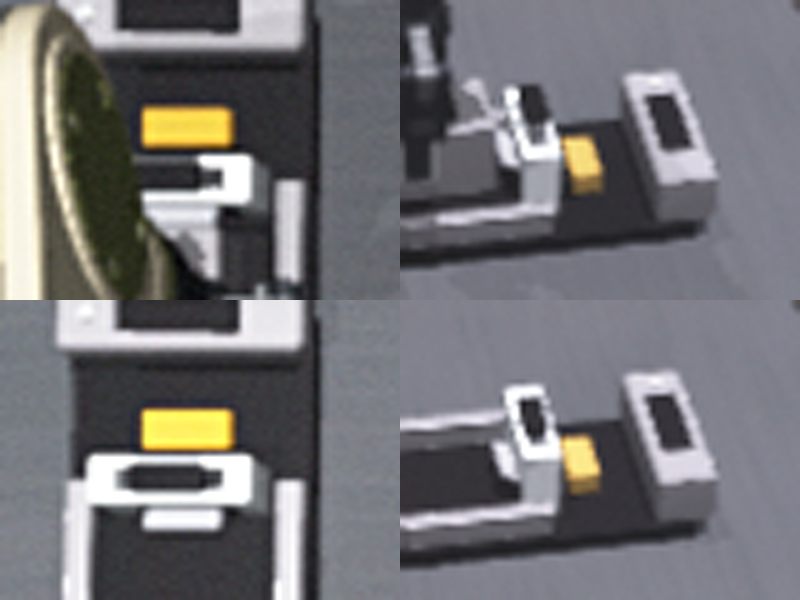

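In the current side crop the pawl's dark top stands up through the bridge at (100, 535), compared with the untouched view at (415, 530). So it is still lifted and has not clicked. From here I measure both by image.

```bash
cat > chk.py <<'E'
from h import *
def yel(im,r):
    p=im[r[0]:r[1],r[2]:r[3]].astype(float); k=np.clip(np.minimum(p[...,0],p[...,1])-p[...,2]-20,0,None); k[k<25]=0
    y,x=np.mgrid[r[0]:r[1],r[2]:r[3]]; return (k*y).sum()/k.sum(),(k*x).sum()/k.sum()
t=snapshot("top");d=snapshot("side")
t1=cv2.imread("pics/top1.png")[...,::-1];d1=cv2.imread("pics/side1.png")[...,::-1]
R=(135,170,205,250);Q=(140,175,335,365)
tc,sc=cam("top"),cam("side")
print("contact mm top",(w(tc,yel(t,R),25)-w(tc,yel(t1,R),25))[0].round(2),"side",(w(sc,yel(d,Q),25)-w(sc,yel(d1,Q),25))[0].round(2))
P=(slice(138,150),slice(328,344));print("pawl diff side",np.abs(d[P].astype(int)-d1[P]).mean().round(1))
s=sense();print(s['tool_pos'].round(2),s['ft_force'].round(1),s['time'])
E
python3 chk.py
```

```text
contact mm top 1.19 side 0.88
pawl diff side 23.2
[520.56 148.7   41.17] [-22.5  -1.4  14.3] 16.2
```

Contact travel is about 1.1 mm and the pawl is still up. I continue in 0.5 mm steps.

Call:
apply_moves(
  targets="0 0 0 0 -0.02 -0.02 3; 0 0 0 0 -0.04 -0.04 3; 0 0 0 0 -0.06 -0.04 3; 0 0 0 0 -0.06 -0.04 3; 0 0 0 0 -0.06 -0.04 3",
)

```text
time: 16.7
tool_pos: [521.2, 148.7, 41.3]
tcp_rot: [179.5, -0.0, -89.1]
ft_force: [-20.1, -0.9, 12.1]
finger_gap: 45.1
```

```bash
python3 chk.py
```

```text
contact mm top 1.95 side 1.67
pawl diff side 4.8
[521.2  148.72  41.28] [-19.9  -1.2  10.6] 16.8
```

The pawl difference fell from 23 to 5, so it has clicked. Contact travel is about 1.8 mm. I ease the push off now.

Call:
apply_moves(
  targets="0 0 0 0 0.05 -0.02 3; 0 0 0 0 0.1 -0.04 3; 0 0 0 0 0.15 -0.06 3; 0 0 0 0 0.2 -0.08 3; 0 0 0 0 0.25 -0.08 3",
)

```text
time: 17.3
tool_pos: [521.0, 148.6, 41.7]
tcp_rot: [179.8, -0.0, -89.1]
ft_force: [-3.0, 1.2, -6.5]
finger_gap: 45.4
```

```bash
python3 chk.py
```

```text
contact mm top 1.52 side 1.28
pawl diff side 4.8
[521.07 148.59  41.78] [-5.6  0.6 -5.7] 17.4
```

Call:
apply_moves(
  targets="0 0 0 0 0.03 0.04 3; 0 0 0 0 0.06 0.05 3; 0 0 0 0 0.1 0.05 3; 0 0 0 0 0.13 0.05 3; 0 0 0 0 0.15 0.05 3",
)

```text
time: 17.9
tool_pos: [521.0, 148.6, 41.9]
tcp_rot: [180.0, 0.0, -89.1]
ft_force: [0.8, 2.1, -11.2]
finger_gap: 45.5
```

```bash
python3 chk.py
```

```text
contact mm top 1.53 side 1.17
pawl diff side 4.9
[521.1  148.6   42.03] [ -1.    2.2 -11.3] 18.0
```

The pack stayed put as the command went back 1.5 mm, so the pawl holds it. I settle it down on the floor, then release.

Call:
apply_moves(
  targets="0 0 0 0 0 0.03 3; 0 0 0 0 0 0.06 3; 0 0 0 0 0 0.09 3; 0 0 0 0 0 0.1 3; 0 0 0 0 0 0.1 3",
)

```text
time: 18.5
tool_pos: [521.0, 148.6, 41.5]
tcp_rot: [180.0, -0.0, -89.1]
ft_force: [-4.9, 0.4, -6.6]
finger_gap: 45.3
```

Call:
apply_moves(
  targets="0 0 0 0 0 0 5; 0 0 0 0 0 0 6; 0 0 0 0 0 0 8.5; 0 0 0 0 0 0 8.5; 0 0 0 0 0 0 8.5",
)

```text
time: 19.0
tool_pos: [521.8, 148.5, 41.9]
tcp_rot: [-179.9, 0.0, -89.1]
ft_force: [-0.8, -0.6, 0.2]
finger_gap: 85.2
```

```bash
python3 chk.py
```

```text
contact mm top 1.52 side 1.15
pawl diff side 4.2
[521.48 148.53  41.59] [ 0.2 -0.4  1.1] 19.1
```

Released, and the pack is still latched. Now I lift clear and take a final look.

Call:
apply_moves(
  targets="0 0 0 0 0 2 8.5; 0 0 0 0 0 -1 8.5; 0 0 0 0 0 -4 8.5; 0 0 0 0 0 -8 8.5; 0 0 0 0 0 -11 8.5",
)

```text
time: 19.6
tool_pos: [521.7, 148.6, 153.7]
tcp_rot: [-179.9, 0.0, -89.1]
ft_force: [0.3, -0.3, 0.7]
finger_gap: 85.1
```

That first row held a sign slip: 2 cm down instead of up, for 0.1 s. I check that nothing was disturbed.

```bash
python3 chk.py; python3 - <<'E'
from h import *
c=cam("wrist");a=snapshot("wrist");t=snapshot("side")
cv2.imwrite("pics/f.png",np.vstack([cv2.resize(a,(480,300)),cv2.resize(t,(480,300))])[:,:,::-1])
E
```

```text
contact mm top 1.53 side 1.15
pawl diff side 4.8
[524.66 149.21 157.28] [ 0.8  0.4 -0.3] 19.7
```

View pics/f.png

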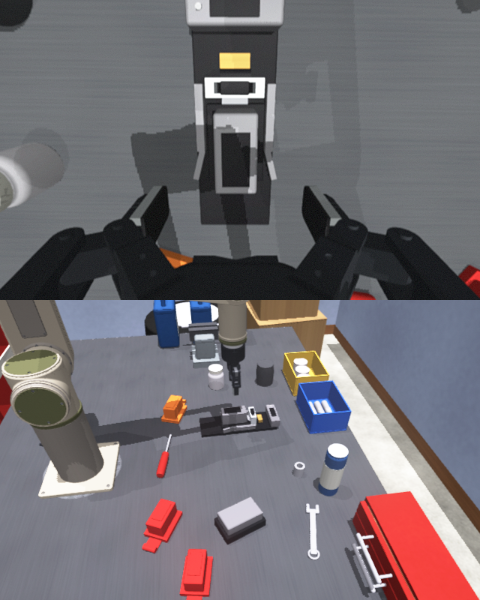

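The pack sits in the channel at (150, 235) with its tongue under the bridge at (88, 235) and the pawl down. The gripper is clear and the other things are where they were.

```bash
python3 -c "from bench import *; print(hand_in())"
```

```text
the job is handed in; nothing more can be done
None
```

The pack is on charge: it is latched in the dock, the gripper has let go, and the job is handed in at about 20 s on the robot's clock.

- **Push:** I set the pack in the mouth and slid it in by feel. The nose met the pawl's ramp at tool x ≈ 490 mm and the contact block at about 519 mm. I stopped pushing when the camera check showed the pawl had dropped. The push at the wrist reached about 22 N, friction included, and the measured contact travel stayed at or below about 2 mm.
- **Latch check:** After the click I moved the command back 4 mm in all. The push force fell to nothing, but the pack moved back only a fraction of a millimetre. After release and lift-off the pawl read as down and the contact travel held steady. The two cameras disagreed a little on that travel: 1.5 mm from the top view, 1.2 mm from the side view.
- **Other things:** The last pictures show the other things where they were.
- **My mistake:** The first row of the lift-off was entered as 2 cm down instead of up, for 0.1 s with the jaws open. The force during that row was not recorded, so I can't rule out a brief touch. Afterwards the readings were normal, nothing had visibly shifted, and the pack was still latched.

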